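Hang the bracket on its post and clamp it

ROBOT

A 6-joint arm with a two-finger parallel gripper is mounted at the origin on the work surface. World frame = base frame: x ahead of the robot, y to its left, z up, the work surface at z = 0. Lengths are in m, angles in rad, forces in N, time in s.
With the tool pointing down it reaches from about 0.25 to 0.725 m from the base axis. Payload 4 kg.
Tool frame: the origin (TCP) lies midway between the tips of the shut fingers; the grasp point (between the pads) lies 19 mm behind it; z points along the fingers, y is the line along which they close (so a half turn about z gives the same grasp; the last joint's range is limited). The gripper opens to 85 mm and grips with 20 to 120 N. Pads are 22 mm wide; open, the fingers measure 114 mm over their backs; the gripper's body (76 mm by 85 mm) begins 54 mm behind the grasp point. The pads swing forward as they close: fully open they stand 13 mm farther back than shut.
Start: joints at [1.186, 0.241, 0.005, 1.335, 0, 1.571], TCP at [0.188, 0.463, 0.231] pointing down, gripper open.
Joint ranges: [-2.72, 2.72], [-1.05, 1.87], [-1.09, 1.28], [-1.99, 2.15], [-1.42, 1.44], [-3.14, 3.14]. Speed limits (rad/s): [2.79, 2.79, 3.14, 3.14, 3.14, 3.14].

INTERFACE

Orientations are given as a unit quaternion [x, y, z, w].
In Python, from workcell import bot gives the robot as it stands. The module is installed in compiled form; this text tells all that it offers.
- The arm moves only by the tool drive_tool, never from a script. Its arguments are lists of equal length, an entry for each row: "slide": the shift along the tool's x, y, z scaled (see below), a list of three; "rotation": the turn, a rotation vector about the tool's x, y, z scaled (see below), a list of three. A call has exactly 8 rows; each row is the pose to reach, as a shift and turn from the pose commanded when the call began, along the tool's axes at that moment; what a row does not reach only later rows make up. The controller multiplies each number of a shift by 250 mm and each number of a turn by 0.5 rad. A row lasts 1/8 s, in which the tool goes at most 62.5 mm and 10.7 degrees, less where a joint would pass 70% of its speed; a pose out of reach is approached as far as the arm can. A call with a number of a shift or a turn outside -1 to 1 is refused whole. A call with a gripper value outside its range is refused whole. "gripper" is the opening, from 0 (shut) to 1 (fully open), set as the call begins (left out, the last holds). The fingers move at their own pace and stop on an object; the grip force is fixed at half the most. Time passes only in rows, so rows that repeat a pose let the fingers close, or fill a call up. It gives the time, the measured TCP pose, the force, the opening and the grip force at its end, in the units of the state.
- bot.get_obs(): the state, without advancing time (a new reading comes with each control period).
- bot.camera(name): name is "side" or "top" or "wrist"; returns a dict with "image" (400x640x3 uint8, red, green, blue), "z_map" (400x640 float32, m along the optical axis (not along the pixel's ray), 0 where there is no reading), "camera_matrix" (3x3 intrinsics, pixels), "xyz" and "orientation" of the camera in the world. Camera axes: x right, y up, looking along -z (the intrinsics and any distortion apply to the point x, -y, -z); pixel columns grow to the right and rows downward; lengths in m; the calibration is good to about 2 mm. The wrist camera is an equidistant fisheye: a pixel r from the principal point sees the ray r / f radians off the axis. A picture is of the moment at which its call begins.
- bot.job_done(): hands the job in; it is judged then, once.
The state is a dict: "clock": time; "joint_pos": joint angles; "joint_vel": joint speeds; "tau": joint torques, N m; "eef_pos": TCP position; "tool_rot": TCP orientation; "ft_force": force on the tool from outside, world axes, zero at the start; "ft_torque": the same for the moment, N m; "grip_width": finger opening in m; "grasp_force": force on a finger pad.
Only numpy, scipy, OpenCV 4.12 (cv2) and the standard library are available. Lean on these libraries where they do the work, as an engineer would, in place of code of your own. Each camera call takes 0.05 s, during which the arm holds its last target. There are 200 camera calls.

TASK

Set up the teal bracket for gluing: hang it by its eye on the steel post of the wooden base so that it lies flat on the base with its tail along the pale inlaid strip, and let go of it while the clamp is still open. Then push the toggle clamp's lever over and fully down so that its rubber pad holds the tail. Leave the ornaments standing where they are.

Things in the scene. Friction and masses are not known exactly. Their poses are not given: they have to be found in the camera images.
- bracket_grip (a point): loose teal aluminium bracket, about 125 g: a flat bar 24 mm wide and 6 mm thick, with an eye at one end and, standing up from its middle, a rib 45 mm long (x), 12 mm thick (y), from the bar's top (6 mm) up to 50 mm above the underside. This point is the middle of the rib, 28 mm above the underside. Its x axis runs along the bar towards the eye, z up. The whole is 170 mm long: x from -93 mm (tail end) to +77 mm (rim of the eye)
- bracket_eye (a point): centre of the bracket's eye, at the underside: 60 mm along +x from the rib's middle. Round through hole 17 mm in diameter in a ring 34 mm across and 6 mm thick; axes as for bracket_grip
- bracket_tail (a point): point at the underside of the bracket's tail, 80 mm along -x from the rib's middle, where the clamp pad is to press; axes as for bracket_grip
- post_foot (a point): where the upright steel post meets the top of the dark wooden base. The base is fixed, 200 (x) x 170 (y) x 18 mm thick, its top 18 mm above the shelf; its middle lies at x -60 mm, y +35 mm from this point. The post is 10 mm in diameter and stands 40 mm above the base, its top 4 mm tapered. Axes are the base's: x points from the clamp's pad place towards the post, y from the post line towards the clamp, z up
- tail_mark (a point): point on the top of the base, on its pale inlaid strip, over which the bracket's tail point belongs: 140 mm along the base's -x from the post. The closed clamp's pad comes down here. Axes as for post_foot
- clamp_pivot (a point): hinge of the bronze toggle clamp, 30 mm above the base's top and 90 mm along the base's +y from tail_mark. The hinge axis is the base's x. Axes as for post_foot
- clamp_grip (a point): point on the centre line of the clamp's lever, 120 mm from the hinge, in the middle of its round red grip (18 mm thick, from 88 to 150 mm from the hinge). A black rubber pad 18 mm across stands out from the lever 90 mm from the hinge, its face 24 mm from the centre line, on the side that comes down. Its z axis points along the lever from hinge to tip; its y axis is square to the lever, out of its back, opposite to the pad
- clamp (a joint): angle of the clamp lever (rad): 0 upright and open; it grows as the lever is swung over towards the base's -y and down; about 1.57 when level with the pad down on the bracket's tail (stop at 1.60). The hinge is stiff (0.5 N m, about 4 N at the grip) and the lever stays where it is left
- carousel: bystander: glazed white and blue ceramic toy carousel, 92 mm across, 120 mm high; origin at the centre of its underside
- rabbit: bystander: pink resin rabbit, 64 mm across, 118 mm high; origin at the centre of its underside
- globe: bystander: clear glass globe shell, 100 mm across, 92 mm high; origin at the centre of its underside
- mailbox: bystander: blue tin mailbox on a short wooden post, 55 x 40 mm, 101 mm high; origin at the centre of its underside

How it is judged:
By the outcome, as a careful person would: the job done as asked, in the order asked, and still so for the second after the job is handed in, with the robot touching nothing.
It also fails if it takes over 64 s, if anything falls off the work surface, if the arm or the gripper's body presses on something with over 40 N, if the wrist force passes 120 N, or if a joint passes its speed limit or range.

## Working session

There is one attempt and no reset: what is moved stays moved. The work goes in short steps, Python scripts to look and compute and a tool call to move; the robot and the scene stay as the last step left them, time stands still between calls to the robot, and variables do not carry over. Pictures are saved under pics/ and viewed, at most 10 in all, crops included, and the job is handed in when it is done.

Besides the shell and the picture viewer there is one more tool, called after ">>>" by a JSON object that holds its "op" and its "data", one argument or row to a line. drive_tool: Moves the arm, as the interface text tells. Shifts and turns lie within -1 to 1; 1 stands for 250 mm of shift or 0.5 rad of turn. Its arguments: {"type":"object","properties":{"slide":{"type":"array","items":{"type":"array","items":{"type":"number"}}},"rotation":{"type":"array","items":{"type":"array","items":{"type":"number"}}},"gripper":{"type":"number"}},"required":["slide","rotation"]}

```bash
mkdir -p pics
cat > h.py <<'E'
import numpy as np, cv2
from scipy.spatial.transform import Rotation as R
from workcell import bot
def cloud(c):
    K=np.array(c["camera_matrix"]);z=c["z_map"];v,u=np.mgrid[:z.shape[0],:z.shape[1]]
    p=np.stack([(u-K[0,2])/K[0,0]*z,-(v-K[1,2])/K[1,1]*z,-z],-1)
    return p@R.from_quat(c["orientation"]).as_matrix().T+np.array(c["xyz"])
def save(n,im): cv2.imwrite("pics/"+n+".png",im[...,::-1])
E
python3 - <<'E'
from h import *
a=bot.camera("top");b=bot.camera("side")
np.savez("a.npz",**a);np.savez("b.npz",**b)
save("top",a["image"]);save("side",b["image"])
for c in(a,b):print(c["xyz"],c["orientation"],c["camera_matrix"],{k for k in c})
o=bot.get_obs();print(o["eef_pos"],o["tool_rot"],o["clock"])
E
```

```text
[ 0.33659045 -0.00441551  1.54107481] [-0.07432378  0.06319276  0.7066884  -0.70076683] [[444.21602476   0.         324.58836356]
 [  0.         444.21602476 205.0252035 ]
 [  0.           0.           1.        ]] {'xyz', 'orientation', 'image', 'z_map', 'camera_matrix'}
[ 0.40011555 -1.05452157  0.93514768] [ 0.44766003 -0.04701513 -0.08850731  0.88856994] [[391.894154     0.         318.41544115]
 [  0.         391.894154   196.9312571 ]
 [  0.           0.           1.        ]] {'xyz', 'orientation', 'image', 'z_map', 'camera_matrix'}
[0.18746641 0.46290456 0.23049399] [ 1.91212720e-01  9.81548153e-01 -9.40387833e-04 -1.85375195e-04] 0.1
```

View pics/top.png

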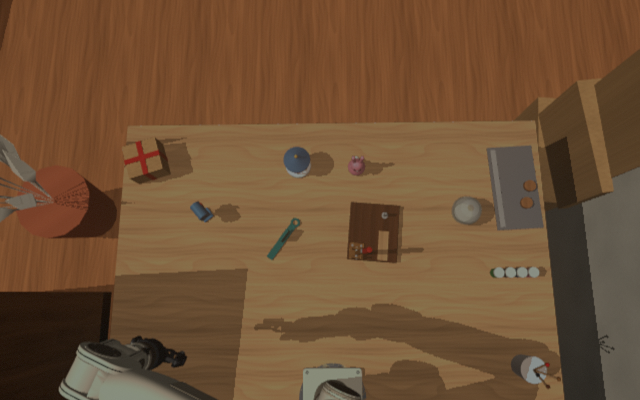

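View pics/side.png

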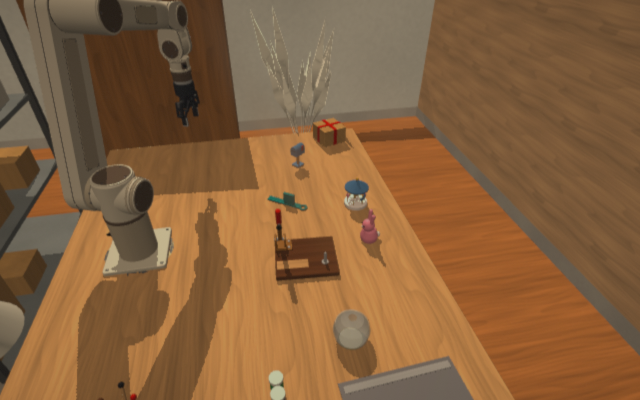

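The top view has the bracket at about (284,240) with its eye at (296,223). The base is at (374,232), the post at (385,215), the strip at (383,245) and the red grip at (368,250). In the side view the lever stands upright at (278,225), and the carousel and rabbit are beyond the base.

```bash
python3 - <<'E'
from h import *
for n in "ab":
    c=dict(np.load(n+".npz"));P=cloud(c);im=c["image"];hsv=cv2.cvtColor(im,cv2.COLOR_RGB2HSV)
    box=(P[...,0]>.3)&(P[...,0]<.75)&(abs(P[...,1])<.35)
    H,S,V=[hsv[...,i].astype(int) for i in range(3)]
    teal=(H>75)&(H<100)&(S>90)&box&(P[...,1]>0)&(P[...,0]<.66)
    _,l,st,_=cv2.connectedComponentsWithStats(teal.astype(np.uint8));k=1+np.argmax(st[1:,4]);teal=l==k
    q=P[teal];print(n,"teal",len(q),np.percentile(q,[0,50,100],axis=0).round(3).tolist())
    lo=q[q[:,2]<.02][:,:2];m=lo.mean(0);w,v=np.linalg.eigh(np.cov(lo.T));d=v[:,1]*np.sign(v[0,1]);t=(lo-m)@d
    print(" bar mean",m,"dir",np.degrees(np.arctan2(d[1],d[0])),"ends",m+d*t.min(),m+d*t.max(),np.ptp(t))
    hi=q[q[:,2]>.035];print(" rib top",len(hi),hi.mean(0))
    red=((H<6)|(H>174))&(S>180)&box;red&=(P[...,2]>.03)
    q=P[red];print(" red",len(q),np.percentile(q,[2,50,98],axis=0).round(3).tolist() if len(q) else 0)
    # base top by height
    bt=box&(abs(P[...,2]-.018)<.006)&(V<110)&(P[...,1]<.06)
    bt=cv2.morphologyEx(bt.astype(np.uint8),cv2.MORPH_OPEN,np.ones((3,3)))
    _,l,st,_=cv2.connectedComponentsWithStats(bt);k=1+np.argmax(st[1:,4])
    q=P[l==k];r=cv2.minAreaRect((q[:,:2]*1000).astype(np.float32));print(" base",len(q),r,np.median(q[:,2]))
    s=150,290,260,420 
    u=slice(190,275),slice(255,410)
    if n=="b":u=slice(180,290),slice(260,350)
    save("crop_"+n,cv2.resize(im[u],None,fx=5,fy=5,interpolation=cv2.INTER_CUBIC))
    for nm,(uu,vv) in ({"post":(385,215)} if n=="a" else {"post":(325,261)}).items(): print(nm,P[vv-2:vv+3,uu-1:uu+2].round(3).reshape(-1,3).tolist())
E
python3 -c "
import cv2,numpy as np
a=cv2.imread('pics/crop_a.png');b=cv2.imread('pics/crop_b.png');print(a.shape,b.shape)
"
```

```text
a teal 91 [[0.456, 0.167, -0.001], [0.483, 0.192, 0.005], [0.513, 0.216, 0.014]]
 bar mean [0.48388765 0.19203336] dir -35.78507438605007 ends [0.45852449 0.21031581] [0.51007294 0.1731583 ] 0.06354465488659852
 rib top 0 [nan nan nan]
 red 40 [[0.458, -0.124, 0.156], [0.464, -0.111, 0.19], [0.472, -0.102, 0.199]]
 base 1668 ((541.750732421875, -148.58287048339844), (170.35617065429688, 197.00440979003906), 83.89234161376953) 0.01797823116499686
post [[0.607, -0.188, 0.015], [0.6, -0.186, 0.058], [0.599, -0.189, 0.062], [0.597, -0.183, 0.055], [0.595, -0.185, 0.064], [0.596, -0.19, 0.057], [0.596, -0.185, 0.041], [0.594, -0.187, 0.051], [0.594, -0.19, 0.051], [0.594, -0.186, 0.03], [0.593, -0.188, 0.039], [0.596, -0.194, 0.017], [0.593, -0.187, 0.016], [0.593, -0.191, 0.017], [0.592, -0.194, 0.02]]
b teal 51 [[0.46, 0.165, 0.002], [0.487, 0.19, 0.007], [0.515, 0.211, 0.012]]
 bar mean [0.48814151 0.18852688] dir -36.76646834073571 ends [0.46255635 0.20764369] [0.51579064 0.16786792] 0.06645299677354614
 rib top 0 [nan nan nan]
 red 54 [[0.462, -0.124, 0.141], [0.467, -0.118, 0.176], [0.473, -0.11, 0.198]]
 base 1697 ((544.537353515625, -149.50762939453125), (167.9051055908203, 196.09954833984375), 85.6186752319336) 0.019412767748556048
post [[0.599, -0.188, 0.031], [0.601, -0.191, 0.033], [0.605, -0.19, 0.031], [0.599, -0.187, 0.026], [0.601, -0.191, 0.029], [0.605, -0.189, 0.026], [0.599, -0.186, 0.02], [0.602, -0.188, 0.021], [0.605, -0.188, 0.021], [0.598, -0.189, 0.019], [0.601, -0.192, 0.021], [0.604, -0.192, 0.02], [0.597, -0.196, 0.022], [0.6, -0.197, 0.021], [0.604, -0.193, 0.017]]
(425, 775, 3) (550, 450, 3)<stdin>:11: RuntimeWarning: Mean of empty slice.
  ret = um.true_divide(
```

View pics/crop_a.png

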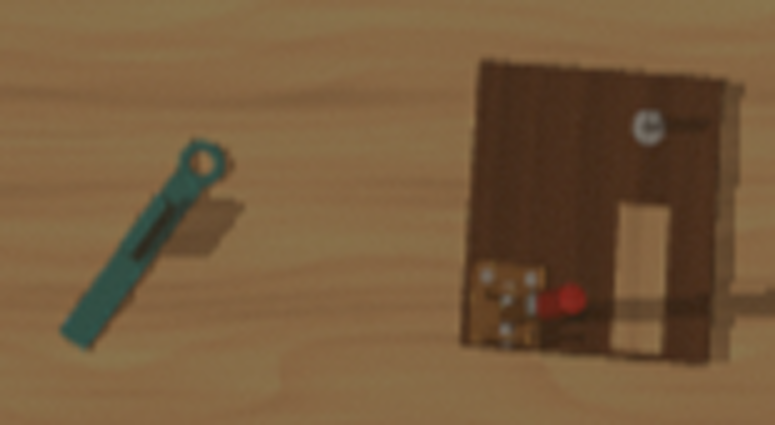

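The crop shows the bracket's eye at crop (203,161) and its tail end at (77,337). The post is at (650,127), the strip is on the right and the lever is nearly upright. The measured post (0.600,-0.189) agrees with the base centre plus the given offsets.

```bash
cat >> h.py <<'E'
def ray(c,u,v,z):
    K=c["camera_matrix"];d=R.from_quat(c["orientation"]).apply([(u-K[0,2])/K[0,0],-(v-K[1,2])/K[1,1],-1])
    return np.array(c["xyz"])+d*(z-c["xyz"][2])/d[2]
def down(yaw): # tool z down, tool x along yaw
    c,s=np.cos(yaw),np.sin(yaw);return R.from_matrix(np.array([[c,s,0],[s,-c,0],[0,0,-1]]))
def plan(p,rot):
    o=bot.get_obs();r0=R.from_quat(o["tool_rot"])
    print("slide",(r0.inv().apply(np.array(p)-o["eef_pos"])/.25).round(3),"rot",((r0.inv()*rot).as_rotvec()/.5).round(3))
def st():
    o=bot.get_obs();x=R.from_quat(o["tool_rot"]).as_matrix();print("t",round(o["clock"],2),"p",o["eef_pos"].round(4),"yaw",np.degrees(np.arctan2(x[1,0],x[0,0])).round(2),"z",x[:,2].round(3),"j",np.round(o["joint_pos"],2),"w",o["grip_width"],"F",np.round(o["ft_force"],1))
E
python3 - <<'E'
from h import *
a=dict(np.load("a.npz"))
e=ray(a,255+203/5-.4,190+161/5-.4,.006);t=ray(a,255+77/5-.4,190+337/5-.4,.006)
d=(e-t)[:2];L=np.hypot(*d);yaw=np.arctan2(d[1],d[0]);print(e,t,L,np.degrees(yaw))
m=e[:2]-.06*d/L;print("rib",m)
st()
for y in (yaw,yaw+np.pi): plan([*m,.26],down(y))
E
```

```text
[0.58075334 0.12211847 0.006     ] [0.45868745 0.20843022 0.006     ] 0.14949849343345717 -35.26380583326772
rib [0.5317632  0.15675899]
t 0.1 p [0.1875 0.4629 0.2305] yaw 157.95 z [-0.001 -0.002 -1.   ] j [1.19 0.24 0.   1.34 0.   1.57] w 0.08578727330551154 F [0.1 0.1 0.3]
slide [-1.736 -0.618 -0.117] rot [-1.000e-03 -6.000e-03 -5.822e+00]
slide [-1.736 -0.618 -0.117] rot [-0.004  0.     0.461]
```

>>> {"op": "drive_tool", "data": {
  "slide": [
    [-0.2, -0.07, -0.02],
    [-0.4, -0.14, -0.04],
    [-0.6, -0.21, -0.06],
    [-0.8, -0.28, -0.08],
    [-1, -0.35, -0.1],
    [-1, -0.35, -0.1],
    [-1, -0.35, -0.1],
    [-1, -0.35, -0.1]
  ],
  "rotation": [
    [0, 0, 0.1],
    [0, 0, 0.2],
    [0, 0, 0.3],
    [0, 0, 0.4],
    [0, 0, 0.46],
    [0, 0, 0.46],
    [0, 0, 0.46],
    [0, 0, 0.46]
  ],
  "gripper": 1
}}

```text
clock: 1.1
eef_pos: [0.3856, 0.2891, 0.256]
tool_rot: [0.302, 0.953, -0.0, -0.0]
ft_force: [-0.4, 0.7, -0.5]
grip_width: 0.0854
grasp_force: 0.0
```

Run:
```python
from h import *
st();plan([.53,.158,.25],down(np.radians(144.7)))
```

```text
t 1.1 p [0.3856 0.2891 0.256 ] yaw 144.89 z [-0.001 -0.    -1.   ] j [0.64 0.2  0.01 1.39 0.   1.26] w 0.08536979499648796 F [-0.4  0.7 -0.5]
slide [-0.774 -0.097  0.024] rot [-0.001 -0.001  0.006]
```

>>> {"op": "drive_tool", "data": {
  "slide": [
    [-0.2, -0.02, 0],
    [-0.4, -0.05, 0.1],
    [-0.6, -0.08, 0.2],
    [-0.77, -0.1, 0.3],
    [-0.77, -0.1, 0.3],
    [-0.77, -0.1, 0.3],
    [-0.77, -0.1, 0.3],
    [-0.77, -0.1, 0.3]
  ],
  "rotation": [
    [0, 0, 0],
    [0, 0, 0],
    [0, 0, 0],
    [0, 0, 0],
    [0, 0, 0],
    [0, 0, 0],
    [0, 0, 0],
    [0, 0, 0]
  ]
}}

```text
clock: 2.1
eef_pos: [0.5291, 0.1582, 0.1823]
tool_rot: [0.302, 0.953, 0.001, 0.001]
ft_force: [-0.2, 0.4, 0.4]
grip_width: 0.0854
grasp_force: 0.0
```

```bash
cat >> h.py <<'E'
def wray(c,u,v,z):
    K=c["camera_matrix"];f=K[0,0];x=u-K[0,2];y=v-K[1,2];r=np.hypot(x,y);t=r/f
    s=np.sin(t)/max(r,1e-9);d=R.from_quat(c["orientation"]).apply([x*s,-y*s,-np.cos(t)])
    return np.array(c["xyz"])+d*(z-c["xyz"][2])/d[2]
E
python3 - <<'E'
from h import *
st();c=bot.camera("wrist");np.savez("w.npz",**c);save("w1",c["image"]);print(c["camera_matrix"],c["xyz"],c["orientation"])
hsv=cv2.cvtColor(c["image"],cv2.COLOR_RGB2HSV)
m=cv2.inRange(hsv,(75,80,25),(100,255,255));n,l,s,_=cv2.connectedComponentsWithStats(m);print(s[s[:,4]>60])
k=1+np.argmax(s[1:,4]);v,u=np.nonzero(l==k)
p=np.array([wray(c,a,b,.006)[:2] for a,b in zip(u,v)])
r=cv2.minAreaRect((p*1000).astype(np.float32));print(r)
E
```

```text
t 2.1 p [0.5291 0.1582 0.1823] yaw 144.89 z [ 0.002  0.001 -1.   ] j [0.29 0.37 0.05 1.25 0.   0.9 ] w 0.08537067733812256 F [-0.2  0.4  0.4]
[[309.70691629   0.         318.89200619]
 [  0.         309.70691629 199.80214953]
 [  0.           0.           1.        ]] [0.46383253 0.20392019 0.32451395] [-0.13833865 -0.07260243  0.45563356  0.87635003]
[[     0      0    640    400 252925]
 [   308     91     27    151   2954]]
((522.9683227539062, 165.85655212402344), (29.21343421936035, 164.6537628173828), 54.899654388427734)
```

View pics/w1.png

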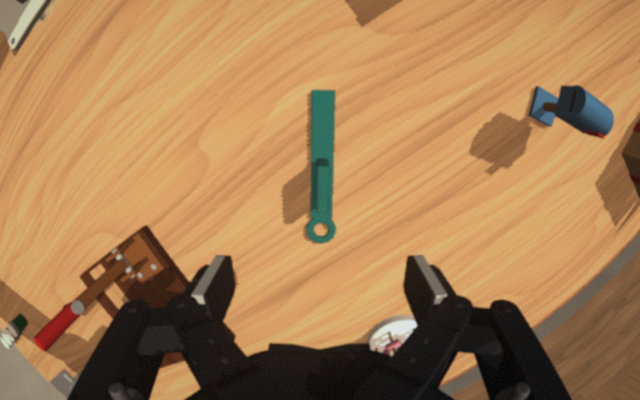

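The wrist view shows the bracket upright in the picture: tail end at (322,91), rib around (322,185), eye centre at (320,230).

Run:
```python
from h import *
c=dict(np.load("w.npz"));e=wray(c,320.3,230.3,.005)[:2];t=wray(c,322.5,91,.006)[:2];d=e-t;L=np.hypot(*d);d/=L
print(e,t,L,np.degrees(np.arctan2(d[1],d[0])),"rib",e-.06*d, t+.093*d)
yaw=np.arctan2(-d[1],-d[0]);g=(e-.06*d+t+.093*d)/2
# rib top colour check: top face at z=.05
print(wray(c,322,158,.05),wray(c,322,180,.05))
plan([*g,.011],down(yaw))
```

```text
[0.57934219 0.12529349] [0.45633604 0.21408345] 0.15170422152981503 -35.82301227192918 rib [0.53069247 0.16041049] [0.53174312 0.1596521 ]
[0.50623316 0.17798582 0.05      ] [0.52299119 0.16629236 0.05      ]
slide [-0.001  0.01   0.685] rot [0.002 0.002 0.024]
```

>>> {"op": "drive_tool", "data": {
  "slide": [
    [0, 0.01, 0.15],
    [0, 0.01, 0.3],
    [0, 0.01, 0.45],
    [0, 0.01, 0.55],
    [0, 0.01, 0.64],
    [0, 0.01, 0.68],
    [0, 0.01, 0.68],
    [0, 0.01, 0.68]
  ],
  "rotation": [
    [0, 0, 0.01],
    [0, 0, 0.02],
    [0, 0, 0.02],
    [0, 0, 0.02],
    [0, 0, 0.02],
    [0, 0, 0.02],
    [0, 0, 0.02],
    [0, 0, 0.02]
  ]
}}

```text
clock: 3.15
eef_pos: [0.5317, 0.1595, 0.0124]
tool_rot: [0.307, 0.952, 0.001, 0.001]
ft_force: [-0.2, 0.5, 0.1]
grip_width: 0.0856
grasp_force: 0.0
```

>>> {"op": "drive_tool", "data": {
  "slide": [
    [0, 0, 0],
    [0, 0, 0],
    [0, 0, 0],
    [0, 0, 0],
    [0, 0, 0],
    [0, 0, 0],
    [0, 0, 0],
    [0, 0, 0]
  ],
  "rotation": [
    [0, 0, 0],
    [0, 0, 0],
    [0, 0, 0],
    [0, 0, 0],
    [0, 0, 0],
    [0, 0, 0],
    [0, 0, 0],
    [0, 0, 0]
  ],
  "gripper": 0
}}

```text
clock: 4.15
eef_pos: [0.5311, 0.1592, 0.0115]
tool_rot: [0.307, 0.952, 0.0, 0.0]
ft_force: [0.5, 0.3, 1.7]
grip_width: 0.0113
grasp_force: 58.8
```

>>> {"op": "drive_tool", "data": {
  "slide": [
    [0, 0, -0.1],
    [0, 0, -0.25],
    [0, 0, -0.4],
    [0, 0, -0.48],
    [0, 0, -0.48],
    [0, 0, -0.48],
    [0, 0, -0.48],
    [0, 0, -0.48]
  ],
  "rotation": [
    [0, 0, 0],
    [0, 0, 0],
    [0, 0, 0],
    [0, 0, 0],
    [0, 0, 0],
    [0, 0, 0],
    [0, 0, 0],
    [0, 0, 0]
  ]
}}

```text
clock: 5.15
eef_pos: [0.5301, 0.1589, 0.1301]
tool_rot: [0.307, 0.952, -0.001, -0.001]
ft_force: [0.4, -0.5, -1.7]
grip_width: 0.0114
grasp_force: 58.5
```

Run:
```python
from h import *
st()
b=np.radians(-5);post=np.array([.600,-.189]);g=post-.06*np.array([np.cos(b),np.sin(b)]);print(g)
plan([*g,.13],down(b+np.pi))
```

```text
t 5.15 p [0.5301 0.1589 0.1301] yaw 144.2 z [-0.002 -0.001 -1.   ] j [ 0.29  0.41 -0.03  1.14 -0.    0.92] w 0.011362527612316677 F [ 0.4 -0.5 -1.7]
[ 0.54022832 -0.18377066]
slide [-8.340e-01 -1.088e+00  1.000e-03] rot [-0.003 -0.004 -1.075]
```

>>> {"op": "drive_tool", "data": {
  "slide": [
    [0, 0, -0.15],
    [0, 0, -0.3],
    [-0.1, -0.12, -0.42],
    [-0.2, -0.26, -0.45],
    [-0.3, -0.4, -0.45],
    [-0.42, -0.54, -0.45],
    [-0.42, -0.54, -0.45],
    [-0.42, -0.54, -0.45]
  ],
  "rotation": [
    [0, 0, 0],
    [0, 0, -0.1],
    [0, 0, -0.2],
    [0, 0, -0.3],
    [0, 0, -0.4],
    [0, 0, -0.5],
    [0, 0, -0.5],
    [0, 0, -0.5]
  ]
}}

```text
clock: 6.15
eef_pos: [0.5368, -0.0118, 0.2434]
tool_rot: [0.187, 0.982, 0.0, -0.0]
ft_force: [0.0, 0.5, -1.8]
grip_width: 0.0117
grasp_force: 58.9
```

Run:
```python
from h import *
st();c=bot.camera("wrist");np.savez("w.npz",**c);save("w2",c["image"])
plan([.5402,-.1838,.245],down(np.radians(175)))
```

```text
t 6.15 p [ 0.5368 -0.0118  0.2434] yaw 158.47 z [-0.001  0.001 -1.   ] j [-0.02  0.31  0.13  1.39  0.    0.35] w 0.011668748750749136 F [ 0.   0.5 -1.8]
slide [-0.265 -0.637 -0.006] rot [ 0.    -0.002 -0.574]
```

View pics/w2.png

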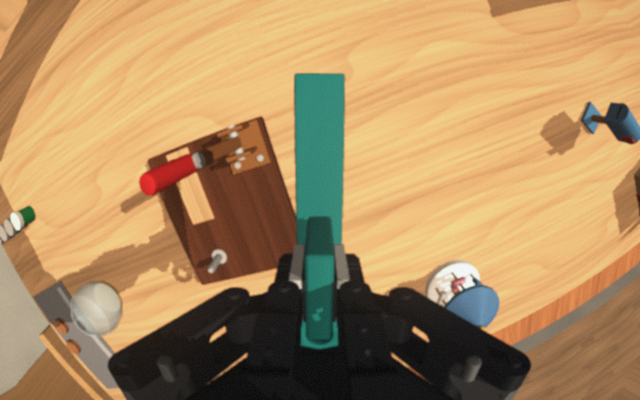

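The wrist view shows the base with corners near (148,161), (263,118) and (204,284). The post's top is at (220,256) and its foot at about (212,271). The bracket is straight in the grip and the lever is open.

Run:
```python
from h import *
c=dict(np.load("w.npz"))
im=c["image"];gray=cv2.cvtColor(im,cv2.COLOR_RGB2HSV)
for n,u,v,z in [("A",148,160,.018),("B",263,118,.018),("C",204,283,.018),("posttop",220,256.5,.058),("foot",212.5,271,.018),("tail",320,74,.243-.011+.006)]:
    print(n,wray(c,u,v,z).round(4))
print("levertip",wray(c,149,182,.19))
# strip contour
m=cv2.inRange(gray,(8,30,120),(25,200,255));m[:, :160]=0;m[:,218:]=0;m[:145]=0;m[228:]=0
n,l,s,_=cv2.connectedComponentsWithStats(m);k=1+np.argmax(s[1:,4]);v,u=np.nonzero(l==k)
p=np.array([wray(c,a,b,.018)[:2] for a,b in zip(u,v)]);print(s[k],cv2.minAreaRect((p*1000).astype(np.float32)))
save("w2c",cv2.resize(im[105:295,135:275],None,fx=3,fy=3,interpolation=cv2.INTER_CUBIC))
```

```text
A [ 0.4375 -0.2182  0.018 ]
B [ 0.4541 -0.0503  0.018 ]
C [ 0.6315 -0.2315  0.018 ]
posttop [ 0.5852 -0.1625  0.058 ]
foot [ 0.6174 -0.2074  0.018 ]
tail [0.4502 0.0231 0.238 ]
levertip [ 0.46397953 -0.11535875  0.19      ]
[ 176  171   41   55 1306] ((512.40576171875, -177.06817626953125), (41.92650604248047, 69.65363311767578), 82.9367446899414)
```

View pics/w2c.png

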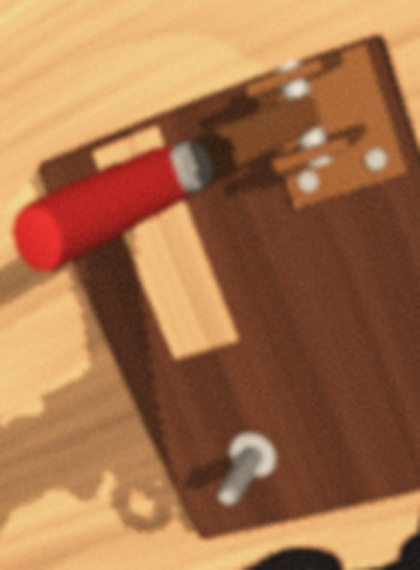

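The crop shows the post's foot ring at crop (253,455) and its top at (229,495). The strip's ends are near (126,138) and (206,351), so I had foot and top swapped.

Run:
```python
from h import *
c=dict(np.load("w.npz"))
f=lambda x,y,z:wray(c,135+x/3-.33,105+y/3-.33,z)[:2].round(4)
print("foot",f(253,455,.019),"top",f(229,495,.058))
a=f(126,138,.018);b=f(206,351,.018);print("strip",a,b,np.degrees(np.arctan2(*(b-a)[::-1])))
A,B,C=f(42,163,.018),f(380,40,.018),f(204,535,.018);print(A,B,C,np.linalg.norm(A-B),np.linalg.norm(A-C))
print("yawAB",np.degrees(np.arctan2(*(B-A)[::-1]))-90,"yawAC",np.degrees(np.arctan2(*(C-A)[::-1])))
for y in(-4.5,):
  R2=np.array([[np.cos(np.radians(y)),-np.sin(np.radians(y))],[np.sin(np.radians(y)),np.cos(np.radians(y))]])
  print("post from corners",A+R2@[.16,.05],B+R2@[.16,-.12],C+R2@[-.04,.05])
  print("lever tip z.19, in base frame from post", R2.T@(f(40,238,.195)-f(253,455,.019)))
# bracket yaw in hand: bar edges at tail
hsv=cv2.cvtColor(c["image"],cv2.COLOR_RGB2HSV);m=cv2.inRange(hsv,(75,80,25),(100,255,255))
q=[]
for v in range(90,205,5):
    u=np.nonzero(m[v])[0];u=u[(u>270)&(u<370)];q.append(wray(c,u.mean(),v,.238)[:2])
q=np.array(q);d=np.polyfit(q[:,0],q[:,1],1);print("bar yaw",np.degrees(np.arctan(d[0])),q[0],q[-1])
# bar centreline offset from the tcp
print("offset of tcp from line",np.polyval(d,.5368)-(-.0118))
```

```text
foot [ 0.599  -0.1852] top [ 0.5982 -0.1839]
strip [ 0.4448 -0.1716] [ 0.5452 -0.1816] -5.687991253262523
[ 0.4368 -0.2166] [ 0.4533 -0.0521] [ 0.6309 -0.2336] 0.165325436639375 0.1948430393932511
yawAB -5.727835321605397 yawAC -5.00540490389164
post from corners [ 0.60022973 -0.17930759] [ 0.60339168 -0.18428354] [ 0.59494626 -0.18061577]
lever tip z.19, in base frame from post [-0.13931213  0.06095761]
bar yaw -21.521375840316992 [0.45714481 0.01982903] [5.07433448e-01 6.30794076e-05]
offset of tcp from line 0.0002825400208129828
```

Run:
```python
from h import *
plan([.5393,-.1805,.243],down(np.radians(174.7)))
```

```text
slide [-0.257 -0.627  0.002] rot [ 0.    -0.002 -0.564]
```

>>> {"op": "drive_tool", "data": {
  "slide": [
    [-0.05, -0.12, 0],
    [-0.1, -0.25, 0],
    [-0.16, -0.4, 0],
    [-0.22, -0.54, 0],
    [-0.257, -0.627, 0],
    [-0.257, -0.627, 0],
    [-0.257, -0.627, 0],
    [-0.257, -0.627, 0]
  ],
  "rotation": [
    [0, 0, -0.1],
    [0, 0, -0.2],
    [0, 0, -0.35],
    [0, 0, -0.5],
    [0, 0, -0.564],
    [0, 0, -0.564],
    [0, 0, -0.564],
    [0, 0, -0.564]
  ]
}}

```text
clock: 7.2
eef_pos: [0.5396, -0.1797, 0.2438]
tool_rot: [0.045, 0.999, 0.0, -0.0]
ft_force: [0.0, -0.2, -0.8]
grip_width: 0.0117
grasp_force: 59.0
```

Run:
```python
from h import *
st();plan([.5393,-.1805,.078],down(np.radians(174.7)))
```

```text
t 7.2 p [ 0.5396 -0.1797  0.2438] yaw 174.79 z [-0.  0. -1.] j [-0.32  0.38  0.22  1.42  0.   -0.23] w 0.011693239345899279 F [ 0.  -0.2 -0.8]
slide [ 0.001 -0.003  0.663] rot [ 0.001 -0.     0.003]
```

>>> {"op": "drive_tool", "data": {
  "slide": [
    [0, 0, 0.12],
    [0, 0, 0.25],
    [0, 0, 0.38],
    [0, 0, 0.5],
    [0, -0.003, 0.6],
    [0, -0.003, 0.66],
    [0, -0.003, 0.66],
    [0, -0.003, 0.66]
  ],
  "rotation": [
    [0, 0, 0],
    [0, 0, 0],
    [0, 0, 0],
    [0, 0, 0],
    [0, 0, 0],
    [0, 0, 0],
    [0, 0, 0],
    [0, 0, 0]
  ]
}}

```text
clock: 8.2
eef_pos: [0.5403, -0.182, 0.08]
tool_rot: [0.046, 0.999, -0.0, 0.001]
ft_force: [0.1, 0.5, -1.4]
grip_width: 0.0114
grasp_force: 59.1
```

Run:
```python
from h import *
st();a=bot.camera("top");b=bot.camera("side")
np.savez("a2.npz",**a);np.savez("b2.npz",**b)
A=cv2.resize(a["image"][195:270,340:410],None,fx=6,fy=6,interpolation=cv2.INTER_CUBIC)
B=cv2.resize(b["image"][215:290,265:345],None,fx=6,fy=6,interpolation=cv2.INTER_CUBIC)[:,:380+100]
B=B[:450];A=A[:450,:320];save("ab2",np.hstack([A,B]))
```

```text
t 8.2 p [ 0.5403 -0.182   0.08  ] yaw 174.7 z [ 0.002 -0.001 -1.   ] j [-0.32  0.48 -0.05  1.03  0.   -0.23] w 0.011386081600923833 F [ 0.1  0.5 -1.4]
```

View pics/ab2.png

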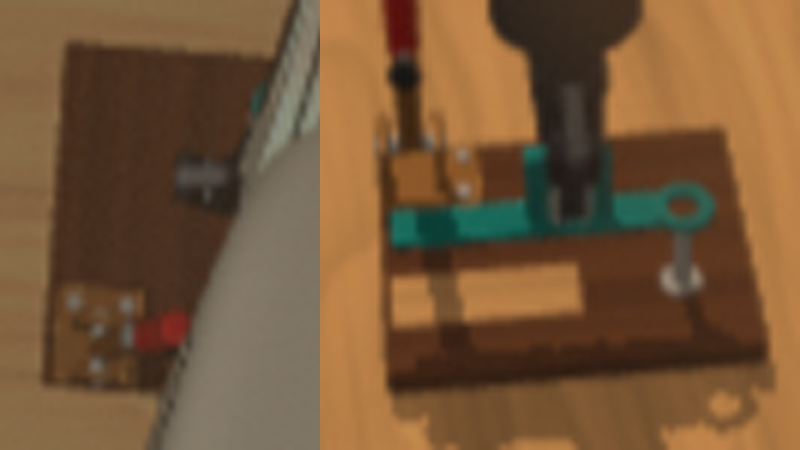

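The arm hides the post from above. In the side crop the eye centre is at (684,205) and the post's foot ring at (682,278), the post rising towards the eye.

Run:
```python
from h import *
b=dict(np.load("b2.npz"));f=lambda x,y,z:ray(b,265+(x-320)/6-.4,215+y/6-.4,z).round(4)
print("eye",f(685,205,.080-.0115+.005),"foot",f(682,278,.02))
th=np.radians(174.7);print("eye by hand",np.array([.5403,-.182])-.06*np.array([np.cos(th),np.sin(th)]))
hsv=cv2.cvtColor(b["image"],cv2.COLOR_RGB2HSV);
```

```text
eye [ 0.603  -0.1862  0.0735] foot [ 0.6022 -0.1865  0.02  ]
eye by hand [ 0.60004348 -0.18754224]
```

>>> {"op": "drive_tool", "data": {
  "slide": [
    [0, 0, 0.01],
    [0, 0, 0.03],
    [0, 0, 0.05],
    [0, 0, 0.07],
    [0, 0, 0.09],
    [0, 0, 0.1],
    [0, 0, 0.1],
    [0, 0, 0.1]
  ],
  "rotation": [
    [0, 0, 0],
    [0, 0, 0],
    [0, 0, 0],
    [0, 0, 0],
    [0, 0, 0],
    [0, 0, 0],
    [0, 0, 0],
    [0, 0, 0]
  ]
}}

```text
clock: 9.3
eef_pos: [0.5395, -0.182, 0.054]
tool_rot: [0.046, 0.999, -0.0, 0.0]
ft_force: [-0.5, 0.3, -1.6]
grip_width: 0.0116
grasp_force: 59.1
```

>>> {"op": "drive_tool", "data": {
  "slide": [
    [0, 0, 0.02],
    [0, 0, 0.04],
    [0, 0, 0.06],
    [0, 0, 0.075],
    [0, 0, 0.085],
    [0, 0, 0.094],
    [0, 0, 0.096],
    [0, 0, 0.096]
  ],
  "rotation": [
    [0, 0, 0],
    [0, 0, 0],
    [0, 0, 0],
    [0, 0, 0],
    [0, 0, 0],
    [0, 0, 0],
    [0, 0, 0],
    [0, 0, 0]
  ]
}}

```text
clock: 10.3
eef_pos: [0.5395, -0.182, 0.0299]
tool_rot: [0.046, 0.999, -0.0, 0.0]
ft_force: [-0.1, -0.4, -0.9]
grip_width: 0.011
grasp_force: 59.1
```

Run:
```python
from h import *
st();b=bot.camera("side");np.savez("b3.npz",**b)
save("b3",cv2.resize(b["image"][215:290,265:345],None,fx=6,fy=6,interpolation=cv2.INTER_CUBIC))
```

```text
t 10.3 p [ 0.5395 -0.182   0.0299] yaw 174.68 z [ 0. -0. -1.] j [-0.33  0.54 -0.11  0.92  0.   -0.23] w 0.01102881189075834 F [-0.1 -0.4 -0.9]
```

View pics/b3.png

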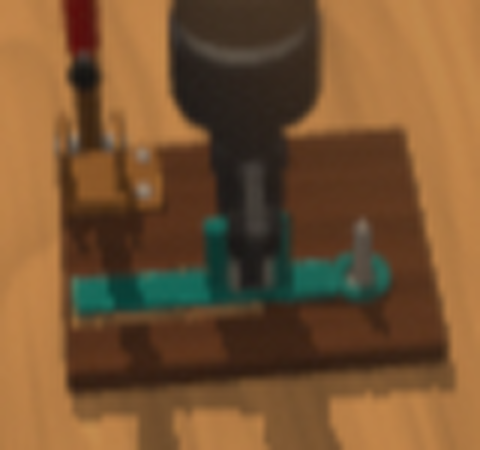

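Run:
```python
from h import *
b=dict(np.load("b2.npz"));f=lambda x,y,z:ray(b,265+x/6-.4,215+y/6-.4,z)[:2]
tl,tr,bl,br=f(70,278,.018),f(260,265,.018),f(72,328,.018),f(263,312,.018)
print("strip w",np.linalg.norm(tl-bl),np.linalg.norm(tr-br));l,r=(tl+bl)/2,(tr+br)/2
print("strip",l,r,np.degrees(np.arctan2(*(r-l)[::-1])))
# after: bar top mask
c=dict(np.load("b3.npz"));hsv=cv2.cvtColor(c["image"],cv2.COLOR_RGB2HSV)
K=(75,80,25),(100,255,255);m=cv2.inRange(hsv,*K)
for u in range(279,300,3):
    v=np.nonzero(m[215:290,u])[0]+215;print(u,v.min(),v.max(),"back",ray(c,u,v.min()-.5,.024)[:2].round(4),"front",ray(c,u,v.max()+.5,.018)[:2].round(4))
print("post foot",f(362,278,.02))
```

```text
strip w 0.036343425463342224 0.03450094943739312
strip [ 0.44727482 -0.17208175] [ 0.5482914  -0.18146771] -5.308401738524352
279 262 266 back [ 0.4568 -0.1641] front [ 0.4545 -0.1799]
282 261 266 back [ 0.4667 -0.1615] front [ 0.4639 -0.1818]
285 261 266 back [ 0.4762 -0.1634] front [ 0.4732 -0.1836]
288 261 265 back [ 0.4856 -0.1653] front [ 0.4831 -0.1812]
291 261 265 back [ 0.495  -0.1672] front [ 0.4925 -0.1831]
294 260 265 back [ 0.5051 -0.1647] front [ 0.5018 -0.1849]
297 260 265 back [ 0.5146 -0.1665] front [ 0.5112 -0.1868]
post foot [ 0.60215486 -0.18648932]
```

The post is through the eye, and the bar is centred on the strip to within about 1.5 mm at the same yaw (-5.3°). Releasing and rising.

>>> {"op": "drive_tool", "data": {
  "slide": [
    [0, 0, 0.001],
    [0, 0, 0.001],
    [0, 0, 0.001],
    [0, 0, 0.001],
    [0, 0, 0.001],
    [0, 0, 0.001],
    [0, 0, 0.001],
    [0, 0, 0.001]
  ],
  "rotation": [
    [0, 0, 0],
    [0, 0, 0],
    [0, 0, 0],
    [0, 0, 0],
    [0, 0, 0],
    [0, 0, 0],
    [0, 0, 0],
    [0, 0, 0]
  ],
  "gripper": 0.7
}}

```text
clock: 11.35
eef_pos: [0.5394, -0.182, 0.0296]
tool_rot: [0.046, 0.999, 0.0, -0.0]
ft_force: [0.3, 0.2, 0.1]
grip_width: 0.0598
grasp_force: 0.0
```

>>> {"op": "drive_tool", "data": {
  "slide": [
    [0, 0, -0.05],
    [0, 0, -0.15],
    [0, 0, -0.3],
    [0, 0, -0.5],
    [0, 0, -0.7],
    [0, 0, -0.85],
    [0, 0, -0.85],
    [0, 0, -0.85]
  ],
  "rotation": [
    [0, 0, 0],
    [0, 0, 0],
    [0, 0, 0],
    [0, 0, 0],
    [0, 0, 0],
    [0, 0, 0],
    [0, 0, 0],
    [0, 0, 0]
  ]
}}

```text
clock: 12.35
eef_pos: [0.539, -0.1819, 0.242]
tool_rot: [0.046, 0.999, 0.0, -0.0]
ft_force: [-0.6, 0.2, -0.9]
grip_width: 0.0598
grasp_force: 0.0
```

Run:
```python
from h import *
st();c=bot.camera("wrist");save("w4",c["image"]);np.savez("w4.npz",**c)
plan([.4689+.0924*.04,-.084+.04,.24],down(np.radians(174.7)))
```

```text
t 12.35 p [ 0.539  -0.1819  0.242 ] yaw 174.68 z [-0.  0. -1.] j [-0.33  0.38  0.22  1.42  0.   -0.23] w 0.05982653666811004 F [-0.6  0.2 -0.9]
slide [0.314 0.524 0.005] rot [ 0.001 -0.004 -0.001]
```

View pics/w4.png

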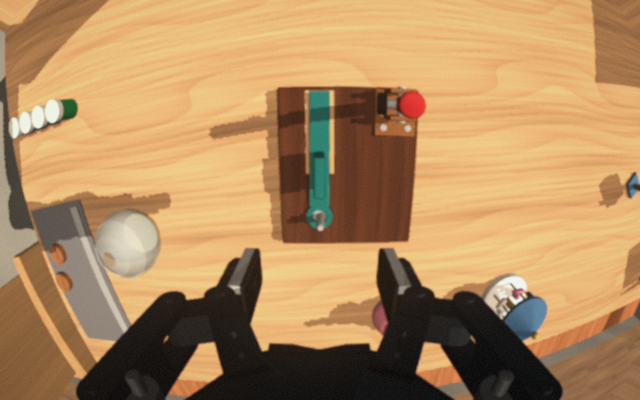

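The bracket lies on the strip with even margins (strip 305–334, bar 309–331 px) and the post is through its eye at (319,218). The lever is still open, its tip at (412,105).

>>> {"op": "drive_tool", "data": {
  "slide": [
    [0.06, 0.1, 0],
    [0.12, 0.2, 0],
    [0.19, 0.32, 0],
    [0.25, 0.42, 0],
    [0.314, 0.524, 0],
    [0.314, 0.524, 0],
    [0.314, 0.524, 0],
    [0.314, 0.524, 0]
  ],
  "rotation": [
    [0, 0, 0],
    [0, 0, 0],
    [0, 0, 0],
    [0, 0, 0],
    [0, 0, 0],
    [0, 0, 0],
    [0, 0, 0],
    [0, 0, 0]
  ],
  "gripper": 0
}}

```text
clock: 13.4
eef_pos: [0.4735, -0.0449, 0.2415]
tool_rot: [0.047, 0.999, -0.0, -0.0]
ft_force: [-0.1, -0.1, 0.0]
grip_width: 0.0001
grasp_force: 0.0
```

Run:
```python
from h import *
c=dict(np.load("w4.npz"));print("tip",wray(c,412.5,105,.19))
st();o=bot.get_obs();r0=R.from_quat(o["tool_rot"])
ex=np.array([.9957,-.0924,0]);ey=np.array([.0924,.9957,0]);P=np.array([.4689,-.084,.048]);h=.0145
def tgt(th,r=.115,b=.009):
    return P+ey*(-r*np.sin(th)+b*np.cos(th)+h)+np.array([0,0,r*np.cos(th)+b*np.sin(th)])
p=P+ey*.04;p[2]=.161;print("down",p,(r0.inv().apply(p-o["eef_pos"])/.25).round(3))
for th in np.arange(.1,1.61,.1): print(round(th,2),tgt(th).round(4),(r0.inv().apply(tgt(th)-p)/.25).round(3))
print(tgt(1.57), (r0.inv().apply(tgt(1.57)-p)/.25).round(3))
```

```text
tip [ 0.46481847 -0.11485858  0.19      ]
t 13.4 p [ 0.4735 -0.0449  0.2415] yaw 174.63 z [-0.001 -0.    -1.   ] j [-0.09  0.19 -0.03  1.35 -0.   -0.  ] w 0.00012850881218068278 F [-0.1 -0.1  0. ]
down [ 0.472596 -0.044172  0.161   ] [0.004 0.003 0.322]
0.1 [ 0.47   -0.0721  0.1633] [-0.    -0.112 -0.009]
0.2 [ 0.4689 -0.0835  0.1625] [-0.    -0.158 -0.006]
0.3 [ 0.4679 -0.0948  0.1605] [-0.    -0.204  0.002]
0.4 [ 0.4669 -0.1059  0.1574] [-0.    -0.248  0.014]
0.5 [ 0.4659 -0.1166  0.1532] [-0.    -0.291  0.031]
0.6 [ 0.4649 -0.1268  0.148 ] [-0.    -0.332  0.052]
0.7 [ 0.464  -0.1365  0.1418] [-0.001 -0.371  0.077]
0.8 [ 0.4632 -0.1455  0.1346] [-0.001 -0.407  0.106]
0.9 [ 0.4624 -0.1537  0.1265] [-0.001 -0.44   0.138]
1.0 [ 0.4617 -0.1611  0.1177] [-0.001 -0.47   0.173]
1.1 [ 0.4611 -0.1675  0.1082] [-0.001 -0.496  0.211]
1.2 [ 0.4606 -0.173   0.0981] [-0.001 -0.518  0.252]
1.3 [ 0.4602 -0.1775  0.0874] [-0.001 -0.536  0.294]
1.4 [ 0.4599 -0.1809  0.0764] [-0.001 -0.549  0.338]
1.5 [ 0.4597 -0.1831  0.0651] [-0.001 -0.558  0.384]
1.6 [ 0.4596 -0.1843  0.0536] [-0.001 -0.563  0.43 ]
[ 0.45961447 -0.18406068  0.05709157] [-0.001 -0.562  0.416]
```

>>> {"op": "drive_tool", "data": {
  "slide": [
    [0, 0, 0.1],
    [0, 0, 0.2],
    [0, 0, 0.3],
    [0, 0, 0.32],
    [0, 0, 0.32],
    [0, 0, 0.32],
    [0, 0, 0.32],
    [0, 0, 0.32]
  ],
  "rotation": [
    [0, 0, 0],
    [0, 0, 0],
    [0, 0, 0],
    [0, 0, 0],
    [0, 0, 0],
    [0, 0, 0],
    [0, 0, 0],
    [0, 0, 0]
  ]
}}

```text
clock: 14.4
eef_pos: [0.4737, -0.0443, 0.1626]
tool_rot: [0.046, 0.999, -0.0, 0.001]
ft_force: [-0.4, 0.5, -0.2]
grip_width: -0.0001
grasp_force: 0.0
```

>>> {"op": "drive_tool", "data": {
  "slide": [
    [0, -0.05, 0],
    [0, -0.11, 0],
    [0, -0.158, 0],
    [0, -0.204, 0.002],
    [0, -0.248, 0.014],
    [0, -0.291, 0.031],
    [0, -0.332, 0.052],
    [0, -0.332, 0.052]
  ],
  "rotation": [
    [0, 0, 0],
    [0, 0, 0],
    [0, 0, 0],
    [0, 0, 0],
    [0, 0, 0],
    [0, 0, 0],
    [0, 0, 0],
    [0, 0, 0]
  ]
}}

```text
clock: 15.4
eef_pos: [0.4654, -0.1281, 0.1486]
tool_rot: [0.047, 0.999, -0.001, -0.0]
ft_force: [0.3, -0.1, -0.4]
grip_width: -0.0
grasp_force: 0.0
```

```bash
cat >> h.py <<'E'
def lever():
    c=bot.camera("side");P=cloud(c);h=cv2.cvtColor(c["image"],cv2.COLOR_RGB2HSV).astype(int)
    m=((h[...,0]<6)|(h[...,0]>174))&(h[...,1]>170)&(P[...,2]>.03)&(P[...,2]<.22)&(abs(P[...,0]-.465)<.05)&(P[...,1]<-.05)&(P[...,1]>-.3)
    q=P[m];print("red n",len(q),np.percentile(q,[5,50,95],axis=0).round(3).tolist())
    d=np.median(q,0)-[.4689,-.084,.048];print("angle~",np.arctan2(-d[1],d[2]));return c
E
python3 - <<'E'
from h import *
lever();st()
E
```

```text
red n 39 [[0.459, -0.167, 0.137], [0.463, -0.16, 0.171], [0.468, -0.147, 0.181]]
angle~ 0.5555366433593227
t 15.45 p [ 0.4653 -0.1277  0.1485] yaw 174.62 z [-0.001 -0.001 -1.   ] j [-0.27  0.26 -0.19  1.12 -0.   -0.17] w -7.955509065935798e-05 F [-1.  -0.4 -0.1]
```

>>> {"op": "drive_tool", "data": {
  "slide": [
    [0, -0.039, 0.025],
    [0, -0.075, 0.054],
    [0, -0.108, 0.086],
    [0, -0.138, 0.121],
    [0, -0.164, 0.159],
    [0, -0.186, 0.2],
    [0, -0.204, 0.242],
    [0, -0.204, 0.242]
  ],
  "rotation": [
    [0, 0, 0],
    [0, 0, 0],
    [0, 0, 0],
    [0, 0, 0],
    [0, 0, 0],
    [0, 0, 0],
    [0, 0, 0],
    [0, 0, 0]
  ]
}}

```text
clock: 16.45
eef_pos: [0.46, -0.1778, 0.0873]
tool_rot: [0.047, 0.999, 0.0, -0.001]
ft_force: [0.8, 0.2, 0.2]
grip_width: -0.0002
grasp_force: 0.0
```

Run:
```python
from h import *
lever();st()
```

```text
red n 62 [[0.452, -0.228, 0.084], [0.459, -0.214, 0.092], [0.468, -0.186, 0.099]]
angle~ 1.2456048736327814
t 16.5 p [ 0.4598 -0.1775  0.0875] yaw 174.66 z [-0.003  0.001 -1.   ] j [-0.37  0.34 -0.25  0.98  0.   -0.28] w -0.00018860944971701044 F [ 0.4  0.8 -0.1]
```

>>> {"op": "drive_tool", "data": {
  "slide": [
    [0, -0.01, 0.025],
    [0, -0.015, 0.05],
    [0, -0.02, 0.075],
    [0, -0.022, 0.095],
    [0, -0.025, 0.11],
    [0, -0.026, 0.116],
    [0, -0.026, 0.12],
    [0, -0.026, 0.12]
  ],
  "rotation": [
    [0, 0, 0],
    [0, 0, 0],
    [0, 0, 0],
    [0, 0, 0],
    [0, 0, 0],
    [0, 0, 0],
    [0, 0, 0],
    [0, 0, 0]
  ]
}}

```text
clock: 17.5
eef_pos: [0.4607, -0.1841, 0.0585]
tool_rot: [0.046, 0.999, 0.0, 0.0]
ft_force: [-1.0, -0.7, 0.6]
grip_width: 0.0
grasp_force: 0.5
```

>>> {"op": "drive_tool", "data": {
  "slide": [
    [0, 0, 0.002],
    [0, 0, 0.004],
    [0, 0, 0.006],
    [0, 0, 0.006],
    [0, 0, 0.006],
    [0, 0, 0.006],
    [0, 0, 0.006],
    [0, 0, 0.006]
  ],
  "rotation": [
    [0, 0, 0],
    [0, 0, 0],
    [0, 0, 0],
    [0, 0, 0],
    [0, 0, 0],
    [0, 0, 0],
    [0, 0, 0],
    [0, 0, 0]
  ]
}}

```text
clock: 18.5
eef_pos: [0.4607, -0.1842, 0.0572]
tool_rot: [0.046, 0.999, -0.0, 0.0]
ft_force: [0.2, 0.5, 4.0]
grip_width: 0.0
grasp_force: 2.0
```

>>> {"op": "drive_tool", "data": {
  "slide": [
    [0, 0, 0.002],
    [0, 0, 0.004],
    [0, 0, 0.006],
    [0, 0, 0.008],
    [0, 0, 0.008],
    [0, 0, 0.008],
    [0, 0, 0.008],
    [0, 0, 0.008]
  ],
  "rotation": [
    [0, 0, 0],
    [0, 0, 0],
    [0, 0, 0],
    [0, 0, 0],
    [0, 0, 0],
    [0, 0, 0],
    [0, 0, 0],
    [0, 0, 0]
  ]
}}

```text
clock: 19.5
eef_pos: [0.4608, -0.1843, 0.0569]
tool_rot: [0.046, 0.999, -0.0, 0.001]
ft_force: [-3.3, 0.8, 16.5]
grip_width: 0.0001
grasp_force: 8.2
```

It stopped at z = 0.057, the level-lever height, and force rose to 16 N, so the pad is seated. Retreating.

>>> {"op": "drive_tool", "data": {
  "slide": [
    [0, 0, -0.05],
    [0, 0, -0.15],
    [0, 0, -0.3],
    [0, 0, -0.5],
    [0, 0, -0.7],
    [0.1, 0.1, -0.7],
    [0.3, 0.4, -0.7],
    [0.5, 0.6, -0.7]
  ],
  "rotation": [
    [0, 0, 0],
    [0, 0, 0],
    [0, 0, 0],
    [0, 0, 0],
    [0, 0, 0],
    [0, 0, 0],
    [0, 0, 0],
    [0, 0, 0]
  ]
}}

```text
clock: 20.5
eef_pos: [0.3697, -0.0505, 0.2296]
tool_rot: [0.047, 0.999, 0.0, -0.0]
ft_force: [-0.2, 0.5, 0.1]
grip_width: -0.0
grasp_force: 0.0
```

Run:
```python
from h import *
st();b=lever();w=bot.camera("wrist")
B=cv2.resize(b["image"][165:290,265:385],(480,500),interpolation=cv2.INTER_CUBIC)
W=cv2.resize(w["image"],(320,200));W=np.vstack([W,np.zeros((300,320,3),np.uint8)])
save("fin",np.hstack([B,W]))
```

```text
t 20.5 p [ 0.3697 -0.0505  0.2296] yaw 174.62 z [-0.001  0.001 -1.   ] j [-0.14 -0.01 -0.29  1.29  0.   -0.04] w -2.4524512536026395e-05 F [-0.2  0.5  0.1]
red n 82 [[0.452, -0.234, 0.048], [0.459, -0.216, 0.056], [0.466, -0.182, 0.06]]
angle~ 1.507539854255281
```

View pics/fin.png

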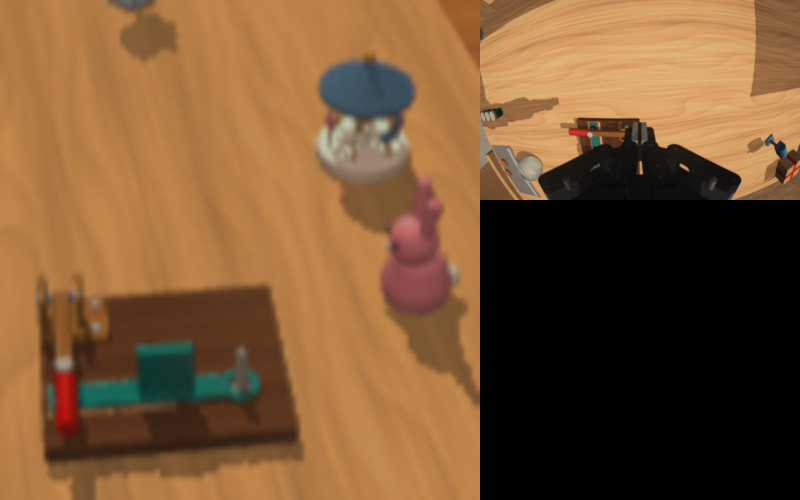

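The final view shows the lever level across the tail at (65,400), the eye on the post at (240,375), and the ornaments standing.

```bash
python3 -c "
from workcell import bot
print(bot.job_done())"
```

```text
the job is handed in; nothing more can be done
None
```

I hung the bracket on the post flat along the strip and let go of it while the clamp was open. I then pushed the lever fully down onto the tail, left the ornaments untouched, and handed the job in at about 20.6 s; no verdict was returned.

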